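# Hold the parts washer's lid at its balance point

### The job

The lid of the drained parts washer is to get its stay pinned on. Take the lid by its black bow handle, swing it up slowly to its balance point, a little past upright where it would fall neither shut nor over backwards, and finish with the gripper still closed on the handle, holding the lid still there. Never let the lid slam shut or go over backwards, and leave the loose parts round the washer where they are.

Things in the scene. Friction and masses are not known exactly. Their poses are not given: they have to be found in the camera images.
- washer: drained parts washer, an open steel tank 136 (x) x 200 (y) x 96 mm high, fixed to the bench. Origin: centre of its underside. Its front (own -x; black panel, two knobs 13 mm proud, 29 to 51 mm up) faces the robot at yaw 0; yaw varies. Brass studs on its +y side 8 mm proud. Piston and sprocket inside stay there.
- lid_body: steel lid plate 138 x 202 x 6 mm with a heavy grey plug 34 mm deep under it, 0.35 to 0.7 kg in all. Origin on the hinge axis, which runs along the washer's y, 70 mm behind the washer's centre (own +x) and 102 mm above the bench. With the lid shut its axes are the washer's, the plate's top is level with the hinge axis and reaches 140 mm to the front.
- lid (a joint): lid angle (rad): 0 shut (start), 1.57 plate upright, 1.76 balance point (the plate leans 11 degrees beyond upright, to the washer's back, because of the heavy plug on its underside), 2.6 stop, fallen over backwards. The hinge turns freely: let go, the lid falls shut from below the balance point and over from above it.
- lid_hinge (a point): middle of the hinge axis
- lid_bar (a point): middle of the black bow handle's round bar, 12 mm thick, straight over 90 mm, parallel to the hinge axis, 172 mm from it, level with the plate's top. Lid shut: 102 mm above the bench, 38 mm clear of the lid's front edge; pinch it from straight above, fingers closing along the washer's x. It turns between the pads as the lid swings, so the gripper can keep pointing down.
- piston: loose light-metal piston 71 x 69 x 58 mm, stands beside the washer; origin under its centre; leave alone
- tappet: loose steel tappet, a cylinder 33 mm across and 26 mm high, beside the washer; origin under its centre; leave alone
- spring: loose valve spring 29 mm across and 44 mm high, standing on the other side of the washer; origin under its centre; leave alone
- tin: loose round yellow and white tin 65 mm across and 24 mm high, in front of the tappet; origin under its centre; leave alone

How it is judged:
By the outcome, as a careful person would: the job done as asked, in the order asked, and still so for the second after the job is handed in, while the arm keeps its last pose, push and grip.
It also fails if it takes over 45 s, if anything falls off the work surface, if the arm or the gripper's body presses on something with over 40 N, if the wrist force passes 120 N, or if a joint passes its speed limit or range.

### The arm

A 7-joint arm with a two-finger parallel gripper is mounted at the origin on the work surface; the furniture and walls round the work are solid. World frame = base frame: x ahead of the robot, y to its left, z up, the work surface at z = 0. Lengths are in m, angles in rad, forces in N, time in s.
With the tool pointing down it reaches from about 0.4 to 0.85 m from the base axis. Payload 10.4 kg.
Tool frame: the origin (TCP) lies between the finger pads, 19 mm behind the fingertips; this is the grasp point; z points along the fingers, y is the line along which they close (so a half turn about z gives the same grasp; the last joint's range is limited). The gripper opens to 85 mm and grips with 20 to 120 N. Pads are 22 mm wide; open, the fingers measure 114 mm over their backs; the gripper's body (76 mm by 85 mm) begins 54 mm behind the grasp point. The pads swing forward as they close: fully open they stand 13 mm farther back than shut.
Start: joints at [1.288, 0.332, -0.065, 1.46, 0.022, 1.35, -0.088], TCP at [0.161, -0.604, 0.25] pointing down, gripper open.
Joint ranges: [-2.6, 2.6], [-0.5, 2.12], [-1.47, 1.34], [0.16, 2.42], [-1.27, 4.41], [0.06, 2.06], [-2.6, 2.6]. Speed limits (rad/s): [2.22, 2.22, 2.79, 2.79, 3.14, 3.14, 3.14].

### API

Orientations are given as a unit quaternion [x, y, z, w].
In Python, from workcell import manip, imaging, workorder gives the robot as it stands.
- The arm moves only by the tool jog_arm, never from a script. Its argument "deltas" is a list of rows, each an object with "gripper": the opening, from 0 (shut) to 1 (fully open); "offset": the shift along the tool's x, y, z in m, a list of three; "rotation": the turn, a rotation vector about the tool's x, y, z in degrees, a list of three. In form: [{"gripper": gripper, "offset": [tx, ty, tz], "rotation": [ax, ay, az]}, ...]. A call has 1 to 20 rows; each row shifts and turns the commanded pose from where the row before left it, along the tool's axes as they then stand; what a row does not reach is not made up. A row lasts 1/10 s, in which the tool goes at most 50 mm and 8.59 degrees, less where a joint would pass 70% of its speed; a pose out of reach is approached as far as the arm can. A call with a gripper value outside its range is refused whole. The fingers move at their own pace and stop on an object; "newtons" is the grip in N (left out, the last holds). Time passes only in rows, so rows that do not move let the fingers close. It gives the time, the measured TCP pose, the force, the opening and the grip force at its end, in the units of the state.
- manip.get_obs(): the state, without advancing time (a new reading comes with each control period).
- imaging.camera(name): name is "scene" or "top" or "wrist"; returns the picture (420x560x3 uint8, blue, green, red); there is no depth.
- imaging.camera_model(name): a dict with "camera_matrix" (3x3 intrinsics, pixels), "world_to_cam" (4x4, takes a point from world to camera coordinates); the wrist camera has in their place "hand_eye" (4x4, takes a point from camera to tool coordinates, whose origin is the TCP and whose axes are the flange's). Camera axes: x right, y up, looking along -z (the intrinsics and any distortion apply to the point x, -y, -z); pixel columns grow to the right and rows downward; lengths in m; the calibration is good to about 2 mm. A picture is of the moment at which its call begins: read the wrist's pose just before it. camera_model takes no time and is no camera call.
- workorder.hand_in(): hands the job in; it is judged then, once.
The state is a dict: "clock": time; "joint_pos": joint angles; "joint_velocities": joint speeds; "tau": joint torques, N m; "position": TCP position; "ee_rot": TCP orientation; "ft_force": force on the tool from outside, world axes, zero at the start; "torque": the same for the moment, N m; "grip_width": opening from 0.0 (shut) to 1.0 (fully open); "grasp_force": force on a finger pad.
Only numpy, scipy, OpenCV 4.12 (cv2) and the standard library are available. Lean on these libraries where they do the work, as an engineer would, in place of code of your own. Each camera call takes 0.05 s, during which the arm holds its last target. There are 200 camera calls.

## Working session

There is one attempt and no reset: what is moved stays moved. The work goes in short steps, Python scripts to look and compute and a tool call to move; the robot and the scene stay as the last step left them, time stands still between calls to the robot, and variables do not carry over. Pictures are saved under pics/ and viewed, at most 10 in all, crops included, and the job is handed in when it is done.

Besides the shell and the picture viewer there is one more tool, called after ">>>" as name([rows], argument=value, ...), one row to a line, values as JSON. jog_arm: Moves the arm, as the interface text tells. Its arguments: {"type":"object","properties":{"deltas":{"type":"array","items":{"type":"object","properties":{"gripper":{"type":"number"},"offset":{"type":"array","items":{"type":"number"}},"rotation":{"type":"array","items":{"type":"number"}}}}},"newtons":{"type":"number"}},"required":["deltas"]}

```bash
mkdir -p pics
python3 - <<'E'
from workcell import manip, imaging
import cv2, json, numpy as np
np.set_printoptions(precision=4,suppress=True)
o=manip.get_obs(); print(o)
for n in ["scene","top"]:
    cv2.imwrite(f"pics/{n}0.png",cv2.resize(imaging.camera(n),(784,588),interpolation=cv2.INTER_CUBIC))
    print(n,imaging.camera_model(n))
print(imaging.camera_model("wrist"))
E
```

```text
{'clock': 0.0, 'joint_pos': array([ 1.2884,  0.3329, -0.0647,  1.4609,  0.0216,  1.3499, -0.0885]), 'joint_velocities': array([-0.003 ,  0.0016, -0.0002, -0.0004, -0.0017,  0.0006,  0.0002]), 'tau': array([  0.0012, -62.5448,   0.0501, -39.1618,   0.0162,   0.0099,
         0.    ]), 'position': array([ 0.1604, -0.6037,  0.2492]), 'ee_rot': array([ 0.9916,  0.1295, -0.0001, -0.0007]), 'ft_force': array([-0.8087,  1.1277, -0.6302]), 'torque': array([ 0.0423, -0.0055,  0.0074]), 'grasp_force': 0.0, 'grip_width': 0.9997113579631199}
scene {'camera_matrix': array([[419.1245,   0.    , 279.3207],
       [  0.    , 419.1245, 203.6167],
       [  0.    ,   0.    ,   1.    ]]), 'world_to_cam': array([[ 0.8016, -0.5979,  0.0068, -0.4144],
       [ 0.2574,  0.3553,  0.8986, -0.2201],
       [-0.5397, -0.7185,  0.4387, -0.571 ],
       [ 0.    ,  0.    ,  0.    ,  1.    ]])}
top {'camera_matrix': array([[467.1905,   0.    , 277.1849],
       [  0.    , 467.1905, 206.7834],
       [  0.    ,   0.    ,   1.    ]]), 'world_to_cam': array([[ 0.0141, -0.9999, -0.0055,  0.0278],
       [ 0.9898,  0.0132,  0.142 , -0.5313],
       [-0.1419, -0.0074,  0.9898, -0.8932],
       [ 0.    ,  0.    ,  0.    ,  1.    ]])}
{'camera_matrix': array([[348.5908,   0.    , 276.7743],
       [  0.    , 348.5908, 207.4609],
       [  0.    ,   0.    ,   1.    ]]), 'hand_eye': array([[-0.0009,  0.9639,  0.2661,  0.0679],
       [ 1.    ,  0.0008,  0.0004,  0.0001],
       [ 0.0002,  0.2661, -0.9639, -0.1233],
       [ 0.    ,  0.    ,  0.    ,  1.    ]])}
```

View pics/scene0.png

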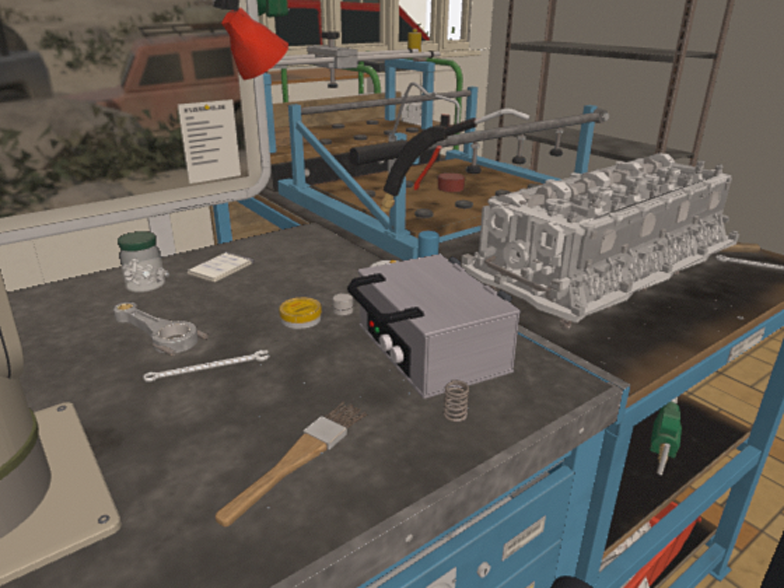

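View pics/top0.png

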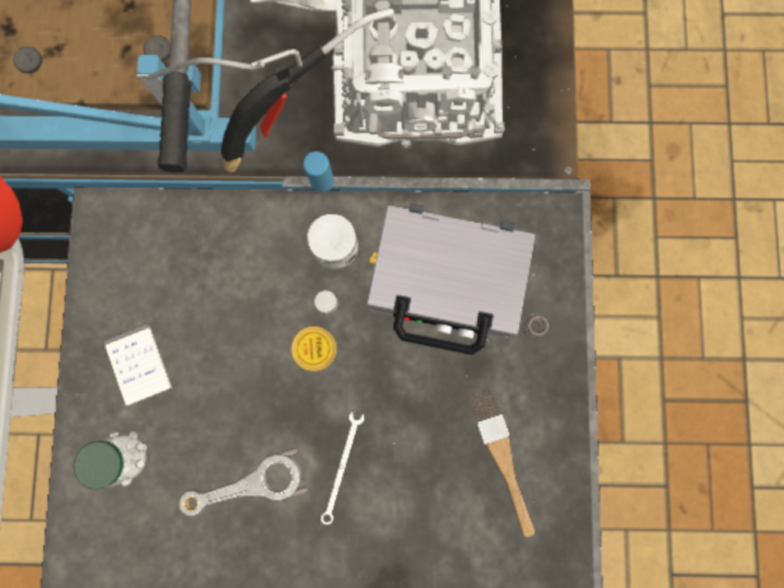

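The scene view shows the shut washer with its handle bar running from about (352,285) to (420,316). In the top view (both ×1.4) the bar runs from (400,340) to (484,349). The spring is at (538,325) and the tin at (314,348). I'll enlarge the handle in both views.

Run:
```python
import cv2, numpy as np
from workcell import imaging
t=imaging.camera("top"); s=imaging.camera("scene")
a=cv2.resize(t[195:265,265:395],None,fx=6,fy=6,interpolation=cv2.INTER_CUBIC)
b=cv2.resize(s[180:280,235:375],None,fx=5.5,fy=5.5,interpolation=cv2.INTER_CUBIC)
cv2.imwrite("pics/tc.png",a);cv2.imwrite("pics/sc.png",b)
```

```text
(no output)
```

View pics/tc.png

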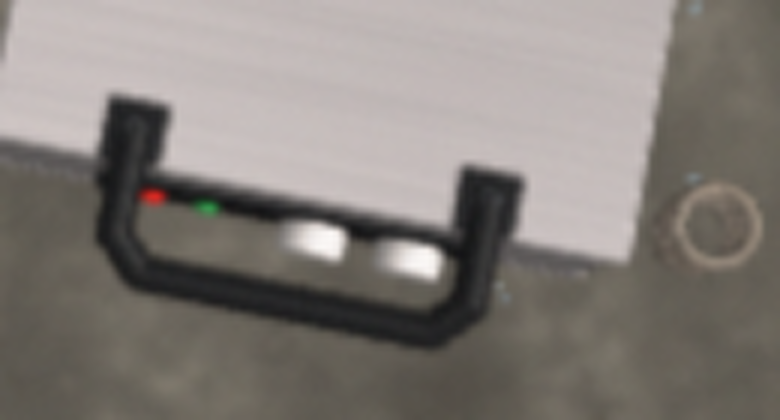

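View pics/sc.png

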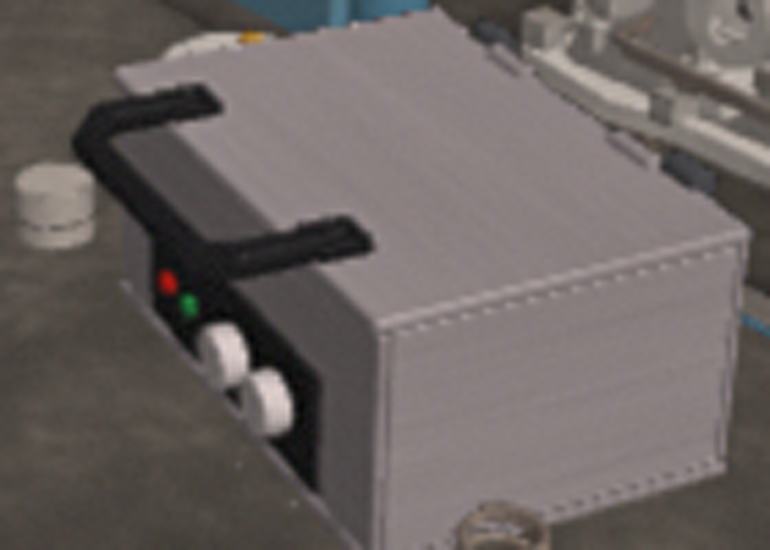

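In the top crop (×6) the bar's bends are at (135,272) and (435,330), and the lid's front-right corner is at (632,262). In the scene crop (×5.5) the bends are at (90,145) and (215,262), and the lid corners are at (118,72), (380,325), (748,235) and (435,10).

```bash
cat > h.py <<'E'
import numpy as np, cv2
from workcell import imaging
def P(n):
    m=imaging.camera_model(n); return m["camera_matrix"]@np.diag([1,-1,-1])@m["world_to_cam"][:3]
def tri(a,b):
    X=cv2.triangulatePoints(P("top"),P("scene"),np.array(a,float).reshape(2,1),np.array(b,float).reshape(2,1))
    return (X[:3]/X[3]).ravel()
def onplane(n,p,z):
    M=P(n); H=M[:,[0,1,3]].copy(); H[:,2]+=M[:,2]*z
    q=np.linalg.solve(H,[p[0],p[1],1]); return q[:2]/q[2]
E
python3 - <<'E'
from h import *
np.set_printoptions(precision=4,suppress=True)
T=lambda u,v:((u+.5)/6-.5+265,(v+.5)/6-.5+195)
T0=lambda u,v:((u+.5)/1.4-.5,(v+.5)/1.4-.5)
S=lambda u,v:((u+.5)/5.5-.5+235,(v+.5)/5.5-.5+180)
R=[tri(T(135,272),S(90,145)),tri(T(435,330),S(215,262)),tri(T(286,300),S(152,205)),
 tri(T(632,262),S(380,325)),tri(T0(370,304),S(118,72)),tri(T0(388,206),S(435,10)),tri(T0(534,234),S(748,235))]
for n,r in zip("bendL bendR mid FR FL BL BR".split(),R): print(n,r)
FR,FL,BL,BR=[r[:2] for r in R[3:]]
print("sizes",np.linalg.norm(FR-FL),np.linalg.norm(BL-BR),np.linalg.norm(BL-FL))
for a,b in((FL,FR),(BL,BR),(R[0],R[1])):
    d=(a-b)[:2]; print("yaw",np.degrees(np.arctan2(-d[0],d[1])))
for a,b in((FL,BL),(FR,BR)):
    d=b-a; print("yaw x",np.degrees(np.arctan2(d[1],d[0])))
h=(BL+BR)/2
print("hinge",h,"bar@z.102 top",onplane("top",T(286,300),.102),onplane("scene",S(152,205),.102),
 [onplane("top",T(*p),.102) for p in((135,272),(435,330))])
print("spring",onplane("top",T(718,226),.044),"tin",onplane("top",T0(314,348),.024))
E
```

```text
bendL [0.4608 0.0154 0.1019]
bendR [ 0.4451 -0.0766  0.1029]
mid [ 0.4534 -0.0312  0.1009]
FR [ 0.4651 -0.1359  0.1023]
FL [0.5021 0.0586 0.1023]
BL [0.6358 0.0368 0.1011]
BR [ 0.5992 -0.1592  0.1   ]
sizes 0.19796521983824247 0.1993412222636506 0.1354651449745889
yaw -10.76812887956655
yaw -10.566039420780376
yaw -9.673623914533712
yaw x -9.255931399714756
yaw x -9.842135499244922
hinge [ 0.6175 -0.0612] bar@z.102 top [ 0.4526 -0.0306] [ 0.4533 -0.0334] [array([0.4605, 0.0156]), array([ 0.4441, -0.076 ])]
spring [ 0.4823 -0.1757] tin [0.4474 0.1401]
```

>>> jog_arm([
  {"gripper": 0.4,"rotation": [0,0,-6.5]},
  {"gripper": 0.4,"rotation": [0,0,-6.5]},
  {"gripper": 0.4,"rotation": [0,0,-6.5]},
  {"gripper": 0.4,"rotation": [0,0,-6.5]},
  {"gripper": 0.4,"rotation": [0,0,-6.5]},
  {"gripper": 0.4,"rotation": [0,0,-6.5]},
  {"gripper": 0.4,"rotation": [0,0,-6.5]},
  {"gripper": 0.4,"rotation": [0,0,-6.5]},
  {"gripper": 0.4,"rotation": [0,0,-6.5]},
  {"gripper": 0.4,"rotation": [0,0,-6.5]},
], newtons=60)

```text
schema error: expected keys gripper, offset, rotation
```

>>> jog_arm([
  {"gripper": 0.4,"offset": [0.031,0.0094,0]},
  {"gripper": 0.4,"offset": [0.031,0.0094,0]},
  {"gripper": 0.4,"offset": [0.031,0.0094,0]},
  {"gripper": 0.4,"offset": [0.031,0.0094,0]},
  {"gripper": 0.4,"offset": [0.031,0.0094,0]},
  {"gripper": 0.4,"offset": [0.031,0.0094,0]},
  {"gripper": 0.4,"offset": [0.031,0.0094,0]},
  {"gripper": 0.4,"offset": [0.031,0.0094,0]},
  {"gripper": 0.4,"offset": [0.031,0.0094,0]},
  {"gripper": 0.4,"offset": [0.031,0.0094,0]},
  {"gripper": 0.4,"offset": [0.031,0.0094,0]},
  {"gripper": 0.4,"offset": [0.031,0.0094,0]},
  {"gripper": 0.4,"offset": [0.031,0.0094,0]},
  {"gripper": 0.4,"offset": [0.031,0.0094,0]},
  {"gripper": 0.4,"offset": [0.031,0.0094,0]},
  {"gripper": 0.4,"offset": [0.031,0.0094,0]},
  {"gripper": 0.4,"offset": [0.031,0.0094,0]},
  {"gripper": 0.4,"offset": [0.031,0.0094,0]},
  {"gripper": 0.4,"offset": [0.031,0.0094,0]},
  {"gripper": 0.4,"offset": [0,0,0]},
])

```text
schema error: expected keys gripper, offset, rotation
```

>>> jog_arm([
  {"gripper": 0.4,"offset": [0,0,0],"rotation": [0,0,-6.5]},
  {"gripper": 0.4,"offset": [0,0,0],"rotation": [0,0,-6.5]},
  {"gripper": 0.4,"offset": [0,0,0],"rotation": [0,0,-6.5]},
  {"gripper": 0.4,"offset": [0,0,0],"rotation": [0,0,-6.5]},
  {"gripper": 0.4,"offset": [0,0,0],"rotation": [0,0,-6.5]},
  {"gripper": 0.4,"offset": [0,0,0],"rotation": [0,0,-6.5]},
  {"gripper": 0.4,"offset": [0,0,0],"rotation": [0,0,-6.5]},
  {"gripper": 0.4,"offset": [0,0,0],"rotation": [0,0,-6.5]},
  {"gripper": 0.4,"offset": [0,0,0],"rotation": [0,0,-6.5]},
  {"gripper": 0.4,"offset": [0,0,0],"rotation": [0,0,-6.5]},
], newtons=60)

```text
clock: 1.2
position: [0.1605, -0.6039, 0.2498]
ee_rot: [0.765, 0.644, 0.0, -0.0]
ft_force: [-0.1, 0.3, -0.0]
grip_width: 0.402
grasp_force: 0.0
```

>>> jog_arm([
  {"gripper": 0.4,"offset": [0.031,0.0094,0],"rotation": [0,0,0]},
  {"gripper": 0.4,"offset": [0.031,0.0094,0],"rotation": [0,0,0]},
  {"gripper": 0.4,"offset": [0.031,0.0094,0],"rotation": [0,0,0]},
  {"gripper": 0.4,"offset": [0.031,0.0094,0],"rotation": [0,0,0]},
  {"gripper": 0.4,"offset": [0.031,0.0094,0],"rotation": [0,0,0]},
  {"gripper": 0.4,"offset": [0.031,0.0094,0],"rotation": [0,0,0]},
  {"gripper": 0.4,"offset": [0.031,0.0094,0],"rotation": [0,0,0]},
  {"gripper": 0.4,"offset": [0.031,0.0094,0],"rotation": [0,0,0]},
  {"gripper": 0.4,"offset": [0.031,0.0094,0],"rotation": [0,0,0]},
  {"gripper": 0.4,"offset": [0.031,0.0094,0],"rotation": [0,0,0]},
  {"gripper": 0.4,"offset": [0.031,0.0094,0],"rotation": [0,0,0]},
  {"gripper": 0.4,"offset": [0.031,0.0094,0],"rotation": [0,0,0]},
  {"gripper": 0.4,"offset": [0.031,0.0094,0],"rotation": [0,0,0]},
  {"gripper": 0.4,"offset": [0.031,0.0094,0],"rotation": [0,0,0]},
  {"gripper": 0.4,"offset": [0.031,0.0094,0],"rotation": [0,0,0]},
  {"gripper": 0.4,"offset": [0.031,0.0094,0],"rotation": [0,0,0]},
  {"gripper": 0.4,"offset": [0.031,0.0094,0],"rotation": [0,0,0]},
  {"gripper": 0.4,"offset": [0.031,0.0094,0],"rotation": [0,0,0]},
  {"gripper": 0.4,"offset": [0.031,0.0094,0],"rotation": [0,0,0]},
  {"gripper": 0.4,"offset": [0.01,0.003,0],"rotation": [0,0,0]},
])

```text
clock: 3.2
position: [0.4454, -0.0431, 0.2502]
ee_rot: [0.765, 0.644, 0.0, 0.0]
ft_force: [0.3, -1.0, -0.8]
grip_width: 0.398
grasp_force: 0.0
```

Run:
```python
from workcell import manip, imaging
import cv2
o=manip.get_obs(); print(o)
cv2.imwrite("pics/w1.png",cv2.resize(imaging.camera("wrist"),(784,588)))
```

```text
{'clock': 3.2, 'joint_pos': array([ 0.87985873, -0.03092543, -0.85228375,  1.86504565, -0.02475629,
        1.29621042, -0.13802421]), 'joint_velocities': array([-0.09718773,  0.1094041 , -0.08972966, -0.06659014,  0.09335447,
        0.00714387, -0.23151441]), 'tau': array([ 5.96365761e-01, -2.57733661e+01,  9.39613692e-01, -3.84103274e+01,
       -3.32942465e-02, -7.47503084e-02, -3.39148566e-01]), 'position': array([ 0.44543788, -0.04306897,  0.25021052]), 'ee_rot': array([7.65400820e-01, 6.43553695e-01, 4.73147671e-04, 5.27469312e-05]), 'ft_force': array([ 0.32010383, -0.98633291, -0.79108303]), 'torque': array([-0.01977111,  0.0372852 ,  0.02609504]), 'grasp_force': 0.0, 'grip_width': 0.39830915906109776}
```

View pics/w1.png

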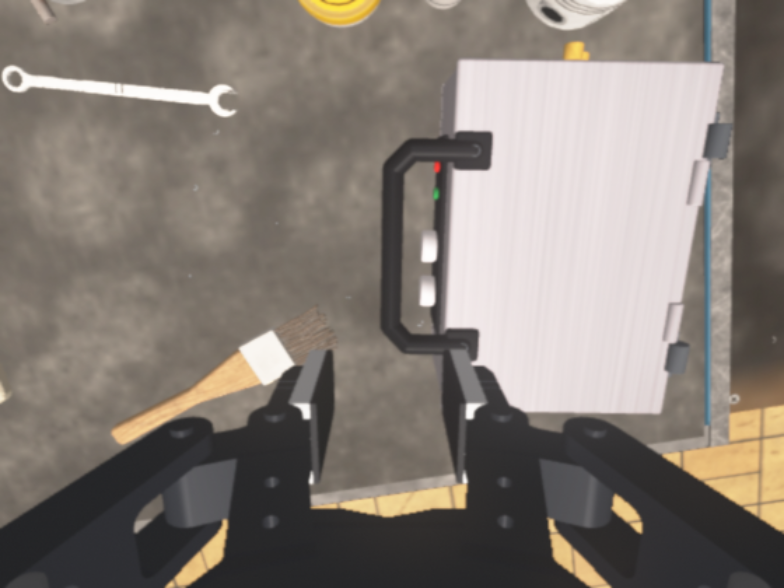

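The wrist view (×1.4) shows the bar almost vertical, with bends at (393,168) and (391,326), so the fingers are well aligned. The finger tips are at x≈318 and 458, so the gap is centred on the bar's column at ≈390.

Run:
```python
from workcell import manip, imaging
import numpy as np
from scipy.spatial.transform import Rotation as R
o=manip.get_obs(); m=imaging.camera_model("wrist"); Rt=R.from_quat(o["ee_rot"]).as_matrix()
print(o["position"])
p0=np.array([.4454,-.0431,.2502])  # pose when picture taken
def ray(u,v,z):
    u,v=(u+.5)/1.4-.5,(v+.5)/1.4-.5
    d=np.linalg.solve(m["camera_matrix"],[u,v,1])*[1,-1,-1]
    H=m["hand_eye"]; c=Rt@H[:3,3]+p0; d=Rt@H[:3,:3]@d
    return c+d*(z-c[2])/d[2]
a,b=ray(393,168,.102),ray(391,326,.102)
print(a,b,"mid",(a+b)/2,"yaw",np.degrees(np.arctan2(-(a-b)[0],(a-b)[1])), "len",np.linalg.norm(a-b))
print("tool delta",Rt.T@((a+b)/2-o["position"]), "tool y deg",np.degrees(np.arctan2(Rt[1,1],Rt[0,1])))
```

```text
[ 0.44547252 -0.04312941  0.25012624]
[0.4593354  0.01673151 0.102     ] [ 0.44286703 -0.07205134  0.102     ] mid [ 0.45110121 -0.02765991  0.102     ] yaw -10.508386015611858 len 0.09029729300982618
tool delta [0.01610062 0.0028181  0.14813912] tool y deg -9.876716034680955
```

>>> jog_arm([
  {"gripper": 0.38,"offset": [0.007,0.002,0.005],"rotation": [0,0,0.2]},
  {"gripper": 0.38,"offset": [0.007,0.002,0.015],"rotation": [0,0,0.2]},
  {"gripper": 0.38,"offset": [0,0,0.02],"rotation": [0,0,0]},
  {"gripper": 0.38,"offset": [0,0,0.02],"rotation": [0,0,0]},
  {"gripper": 0.38,"offset": [0,0,0.02],"rotation": [0,0,0]},
  {"gripper": 0.38,"offset": [0,0,0.02],"rotation": [0,0,0]},
  {"gripper": 0.38,"offset": [0,0,0.012],"rotation": [0,0,0]},
  {"gripper": 0.38,"offset": [0,0,0],"rotation": [0,0,0]},
  {"gripper": 0.38,"offset": [0,0,0],"rotation": [0,0,0]},
])

```text
clock: 4.15
position: [0.4511, -0.0335, 0.1384]
ee_rot: [0.769, 0.639, 0.0, 0.0]
ft_force: [0.4, 0.2, 1.0]
grip_width: 0.38
grasp_force: 0.0
```

Run:
```python
from workcell import manip, imaging
import cv2
o=manip.get_obs(); print(o["position"],o["ft_force"])
a=imaging.camera("wrist"); b=imaging.camera("scene")[160:280,215:375]
cv2.imwrite("pics/w2.png",cv2.hconcat([cv2.resize(a,(400,300)),cv2.resize(b,(400,300),interpolation=cv2.INTER_CUBIC)]))
```

```text
[ 0.45108962 -0.03350235  0.13836862] [0.40037671 0.21873201 0.96951258]
```

View pics/w2.png

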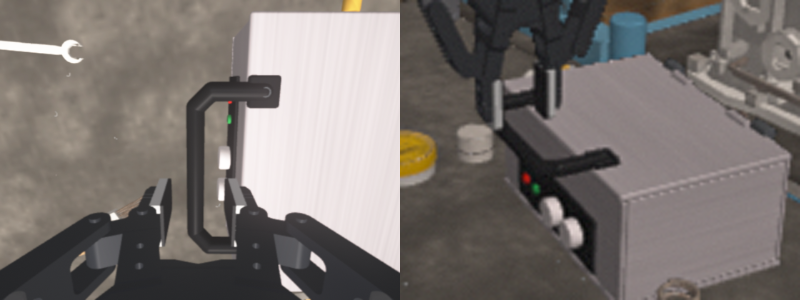

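The fingers straddle the bar (wrist half: bar at x≈195 between tips at 165 and 230) and clear the lid edge. Next I'll go down and close.

>>> jog_arm([
  {"gripper": 0.38,"offset": [0.0015,0,0.01],"rotation": [0,0,0]},
  {"gripper": 0.38,"offset": [0.0015,0,0.01],"rotation": [0,0,0]},
  {"gripper": 0.38,"offset": [0,0,0.01],"rotation": [0,0,0]},
  {"gripper": 0.38,"offset": [0,0,0.006],"rotation": [0,0,0]},
  {"gripper": 0.38,"offset": [0,0,0],"rotation": [0,0,0]},
  {"gripper": 0.38,"offset": [0,0,0],"rotation": [0,0,0]},
])

```text
clock: 4.85
position: [0.4515, -0.0301, 0.1019]
ee_rot: [0.769, 0.639, -0.0, -0.0]
ft_force: [0.2, -0.5, 0.3]
grip_width: 0.383
grasp_force: 0.0
```

>>> jog_arm([
  {"gripper": 0.05,"offset": [0,0,0],"rotation": [0,0,0]},
  {"gripper": 0.05,"offset": [0,0,0],"rotation": [0,0,0]},
  {"gripper": 0.05,"offset": [0,0,0],"rotation": [0,0,0]},
  {"gripper": 0.05,"offset": [0,0,0],"rotation": [0,0,0]},
  {"gripper": 0.05,"offset": [0,0,0],"rotation": [0,0,0]},
  {"gripper": 0.05,"offset": [0,0,0],"rotation": [0,0,0]},
  {"gripper": 0.05,"offset": [0,0,0],"rotation": [0,0,0]},
], newtons=50)

```text
clock: 5.55
position: [0.4501, -0.03, 0.1023]
ee_rot: [0.769, 0.639, -0.001, -0.001]
ft_force: [-10.3, 2.5, 11.9]
grip_width: 0.124
grasp_force: 48.8
```

>>> jog_arm([
  {"gripper": 0.05,"offset": [0,-0.0014,0],"rotation": [0,0,0]},
  {"gripper": 0.05,"offset": [0,0,-0.001],"rotation": [0,0,0]},
  {"gripper": 0.05,"offset": [0.0,0,0],"rotation": [0,0,0]},
])

```text
clock: 5.85
position: [0.45, -0.03, 0.103]
ee_rot: [0.769, 0.639, -0.0, -0.0]
ft_force: [0.0, 1.5, -2.4]
grip_width: 0.118
grasp_force: 48.7
```

>>> jog_arm([
  {"gripper": 0.05,"offset": [0,0.00017,-0.00378],"rotation": [0,0,0]},
  {"gripper": 0.05,"offset": [0,0.00017,-0.00378],"rotation": [0,0,0]},
  {"gripper": 0.05,"offset": [0,0.00017,-0.00378],"rotation": [0,0,0]},
  {"gripper": 0.05,"offset": [0,0.00017,-0.00378],"rotation": [0,0,0]},
  {"gripper": 0.05,"offset": [0,0.0005,-0.00375],"rotation": [0,0,0]},
  {"gripper": 0.05,"offset": [0,0.0005,-0.00375],"rotation": [0,0,0]},
  {"gripper": 0.05,"offset": [0,0.0005,-0.00375],"rotation": [0,0,0]},
  {"gripper": 0.05,"offset": [0,0.0005,-0.00375],"rotation": [0,0,0]},
])

```text
clock: 6.65
position: [0.4526, -0.0304, 0.1334]
ee_rot: [0.769, 0.639, -0.0, -0.0]
ft_force: [-1.5, 1.5, -4.3]
grip_width: 0.122
grasp_force: 48.6
```

>>> jog_arm([
  {"gripper": 0.05,"offset": [0,0.00083,-0.00369],"rotation": [0,0,0]},
  {"gripper": 0.05,"offset": [0,0.00083,-0.00369],"rotation": [0,0,0]},
  {"gripper": 0.05,"offset": [0,0.00083,-0.00369],"rotation": [0,0,0]},
  {"gripper": 0.05,"offset": [0,0.00083,-0.00369],"rotation": [0,0,0]},
  {"gripper": 0.05,"offset": [0,0.00115,-0.00361],"rotation": [0,0,0]},
  {"gripper": 0.05,"offset": [0,0.00115,-0.00361],"rotation": [0,0,0]},
  {"gripper": 0.05,"offset": [0,0.00115,-0.00361],"rotation": [0,0,0]},
  {"gripper": 0.05,"offset": [0,0.00115,-0.00361],"rotation": [0,0,0]},
  {"gripper": 0.05,"offset": [0,0.00146,-0.00349],"rotation": [0,0,0]},
  {"gripper": 0.05,"offset": [0,0.00146,-0.00349],"rotation": [0,0,0]},
  {"gripper": 0.05,"offset": [0,0.00146,-0.00349],"rotation": [0,0,0]},
  {"gripper": 0.05,"offset": [0,0.00146,-0.00349],"rotation": [0,0,0]},
  {"gripper": 0.05,"offset": [0,0.00176,-0.00335],"rotation": [0,0,0]},
  {"gripper": 0.05,"offset": [0,0.00176,-0.00335],"rotation": [0,0,0]},
  {"gripper": 0.05,"offset": [0,0.00176,-0.00335],"rotation": [0,0,0]},
  {"gripper": 0.05,"offset": [0,0.00176,-0.00335],"rotation": [0,0,0]},
])

```text
clock: 8.25
position: [0.4719, -0.0341, 0.1896]
ee_rot: [0.769, 0.639, -0.001, -0.001]
ft_force: [-12.8, 1.9, 3.3]
grip_width: 0.12
grasp_force: 48.7
```

>>> jog_arm([
  {"gripper": 0.05,"offset": [0,0.00205,-0.00318],"rotation": [0,0,0]},
  {"gripper": 0.05,"offset": [0,0.00205,-0.00318],"rotation": [0,0,0]},
  {"gripper": 0.05,"offset": [0,0.00205,-0.00318],"rotation": [0,0,0]},
  {"gripper": 0.05,"offset": [0,0.00205,-0.00318],"rotation": [0,0,0]},
  {"gripper": 0.05,"offset": [0,0.00232,-0.00299],"rotation": [0,0,0]},
  {"gripper": 0.05,"offset": [0,0.00232,-0.00299],"rotation": [0,0,0]},
  {"gripper": 0.05,"offset": [0,0.00232,-0.00299],"rotation": [0,0,0]},
  {"gripper": 0.05,"offset": [0,0.00232,-0.00299],"rotation": [0,0,0]},
  {"gripper": 0.05,"offset": [0,0,0],"rotation": [0,0,0]},
])

```text
clock: 9.15
position: [0.4884, -0.0372, 0.215]
ee_rot: [0.769, 0.639, -0.002, -0.002]
ft_force: [-21.3, 1.8, 13.4]
grip_width: 0.121
grasp_force: 49.1
```

>>> jog_arm([
  {"gripper": 0.05,"offset": [0,-0.0008,-0.0006],"rotation": [0,0,0]},
  {"gripper": 0.05,"offset": [0,-0.0008,-0.0006],"rotation": [0,0,0]},
  {"gripper": 0.05,"offset": [0,0,0],"rotation": [0,0,0]},
])

```text
clock: 9.45
position: [0.4889, -0.0373, 0.2159]
ee_rot: [0.769, 0.639, -0.0, 0.0]
ft_force: [-4.7, 0.8, -1.1]
grip_width: 0.117
grasp_force: 49.2
```

>>> jog_arm([
  {"gripper": 0.05,"offset": [0,0.00252,-0.0028],"rotation": [0,0,0]},
  {"gripper": 0.05,"offset": [0,0.00252,-0.0028],"rotation": [0,0,0]},
  {"gripper": 0.05,"offset": [0,0.00252,-0.0028],"rotation": [0,0,0]},
  {"gripper": 0.05,"offset": [0,0.00252,-0.0028],"rotation": [0,0,0]},
  {"gripper": 0.05,"offset": [0,0.00276,-0.0026],"rotation": [0,0,0]},
  {"gripper": 0.05,"offset": [0,0.00276,-0.0026],"rotation": [0,0,0]},
  {"gripper": 0.05,"offset": [0,0.00276,-0.0026],"rotation": [0,0,0]},
  {"gripper": 0.05,"offset": [0,0.00276,-0.0026],"rotation": [0,0,0]},
  {"gripper": 0.05,"offset": [0,0,0],"rotation": [0,0,0]},
])

```text
clock: 10.35
position: [0.5096, -0.0413, 0.2381]
ee_rot: [0.769, 0.639, -0.0, 0.0]
ft_force: [-10.9, 1.0, 6.7]
grip_width: 0.118
grasp_force: 49.0
```

>>> jog_arm([
  {"gripper": 0.05,"offset": [0,0.0023,-0.003],"rotation": [0,0,0]},
  {"gripper": 0.05,"offset": [0,0.003,-0.0023],"rotation": [0,0,0]},
  {"gripper": 0.05,"offset": [0,0.003,-0.0023],"rotation": [0,0,0]},
  {"gripper": 0.05,"offset": [0,0.003,-0.0023],"rotation": [0,0,0]},
  {"gripper": 0.05,"offset": [0,0.0032,-0.0021],"rotation": [0,0,0]},
  {"gripper": 0.05,"offset": [0,0.0032,-0.0021],"rotation": [0,0,0]},
  {"gripper": 0.05,"offset": [0,0.0032,-0.0021],"rotation": [0,0,0]},
  {"gripper": 0.05,"offset": [0,0.0032,-0.0021],"rotation": [0,0,0]},
  {"gripper": 0.05,"offset": [0,0.00335,-0.00176],"rotation": [0,0,0]},
  {"gripper": 0.05,"offset": [0,0.00335,-0.00176],"rotation": [0,0,0]},
  {"gripper": 0.05,"offset": [0,0.00335,-0.00176],"rotation": [0,0,0]},
  {"gripper": 0.05,"offset": [0,0.00335,-0.00176],"rotation": [0,0,0]},
  {"gripper": 0.05,"offset": [0,0,0],"rotation": [0,0,0]},
])

```text
clock: 11.65
position: [0.5473, -0.0484, 0.2645]
ee_rot: [0.769, 0.639, 0.0, 0.001]
ft_force: [-8.4, -1.5, 11.8]
grip_width: 0.119
grasp_force: 48.9
```

>>> jog_arm([
  {"gripper": 0.05,"offset": [0,0.0035,-0.00146],"rotation": [0,0,0]},
  {"gripper": 0.05,"offset": [0,0.0035,-0.00146],"rotation": [0,0,0]},
  {"gripper": 0.05,"offset": [0,0.0035,-0.00146],"rotation": [0,0,0]},
  {"gripper": 0.05,"offset": [0,0.0035,-0.00146],"rotation": [0,0,0]},
  {"gripper": 0.05,"offset": [0,0.0036,-0.00115],"rotation": [0,0,0]},
  {"gripper": 0.05,"offset": [0,0.0036,-0.00115],"rotation": [0,0,0]},
  {"gripper": 0.05,"offset": [0,0.0036,-0.00115],"rotation": [0,0,0]},
  {"gripper": 0.05,"offset": [0,0.0036,-0.00115],"rotation": [0,0,0]},
  {"gripper": 0.05,"offset": [0,0,0],"rotation": [0,0,0]},
])

```text
clock: 12.55
position: [0.5754, -0.0537, 0.2741]
ee_rot: [0.769, 0.639, 0.001, 0.001]
ft_force: [-5.1, -1.9, 5.8]
grip_width: 0.116
grasp_force: 52.2
```

```bash
cat > fit.py <<'E'
import numpy as np
from scipy.optimize import least_squares
D=np.array([[.4500,-.03,.103],[.4526,-.0304,.1334],[.4719,-.0341,.1896],[.4884,-.0372,.215],[.4889,-.0373,.2159],[.5096,-.0413,.2381],[.5473,-.0484,.2645],[.5754,-.0537,.2741]])
a=np.radians(-10.4); s=D[:,:2]@[np.cos(a),np.sin(a)]; z=D[:,2]
for fr in (0,1):
    f=lambda p:np.hypot(s-p[0],z-p[1])-(p[2] if fr else .172)
    r=least_squares(f,[.63,.102,.172]); p=r.x
    print(p, np.round(f(p)*1e3,2), "theta",np.round(np.arctan2(z-p[1],p[0]-s),3))
    for t in(1.70,1.76): print(t,"s",p[0]-p[2]*np.cos(t)-s[-1],"dz",p[1]+p[2]*np.sin(t)-z[-1])
E
python3 fit.py
```

```text
[0.62089964 0.10796141 0.172     ] [ 0.95  0.14 -0.7  -0.65 -0.48 -0.16  1.09  0.19] theta [-0.029  0.148  0.497  0.675  0.681  0.859  1.13   1.305]
1.7 s 0.06741999468765358 dz 0.004427754667527095
1.76 s 0.0776079579583987 dz 0.002791949817372852
[0.62575897 0.10440305 0.17755835] [ 0.18 -0.07 -0.29 -0.19 -0.02  0.15  0.84 -0.62] theta [-0.008  0.164  0.501  0.673  0.679  0.852  1.114  1.284]
1.7 s 0.07299548792270683 dz 0.006381416366399106
1.76 s 0.0835126851910245 dz 0.0046927488825905805
```

>>> jog_arm([
  {"gripper": 0.05,"offset": [0,0.0035,-0.0014],"rotation": [0,0,0]},
  {"gripper": 0.05,"offset": [0,0.0037,-0.0009],"rotation": [0,0,0]},
  {"gripper": 0.05,"offset": [0,0.0037,-0.0009],"rotation": [0,0,0]},
  {"gripper": 0.05,"offset": [0,0.0037,-0.0009],"rotation": [0,0,0]},
  {"gripper": 0.05,"offset": [0,0.00375,-0.0005],"rotation": [0,0,0]},
  {"gripper": 0.05,"offset": [0,0.00375,-0.0005],"rotation": [0,0,0]},
  {"gripper": 0.05,"offset": [0,0.00375,-0.0005],"rotation": [0,0,0]},
  {"gripper": 0.05,"offset": [0,0.00375,-0.0005],"rotation": [0,0,0]},
  {"gripper": 0.05,"offset": [0,0.0038,-0.0002],"rotation": [0,0,0]},
  {"gripper": 0.05,"offset": [0,0.0038,-0.0002],"rotation": [0,0,0]},
  {"gripper": 0.05,"offset": [0,0.0038,-0.0002],"rotation": [0,0,0]},
  {"gripper": 0.05,"offset": [0,0.0038,-0.0002],"rotation": [0,0,0]},
  {"gripper": 0.05,"offset": [0,0,0],"rotation": [0,0,0]},
  {"gripper": 0.05,"offset": [0,0,0],"rotation": [0,0,0]},
])

```text
clock: 13.95
position: [0.6188, -0.0616, 0.2798]
ee_rot: [0.769, 0.639, 0.0, 0.0]
ft_force: [-2.2, -3.8, 2.3]
grip_width: 0.12
grasp_force: 52.4
```

Run:
```python
from workcell import manip, imaging
import cv2
o=manip.get_obs(); print(o["position"],o["ft_force"],o["torque"],o["joint_pos"])
a=imaging.camera("scene")[90:300,215:495]
cv2.imwrite("pics/s3.png",cv2.resize(a,(784,588),interpolation=cv2.INTER_CUBIC))
```

```text
[ 0.61878347 -0.06157754  0.2798189 ] [-2.17270898 -3.81123358  2.26673948] [-0.72856911  0.39834702 -0.06328776] [ 0.63194768  0.42509261 -0.82381676  1.39158198  0.30988763  1.45660287
 -0.36557842]
```

View pics/s3.png

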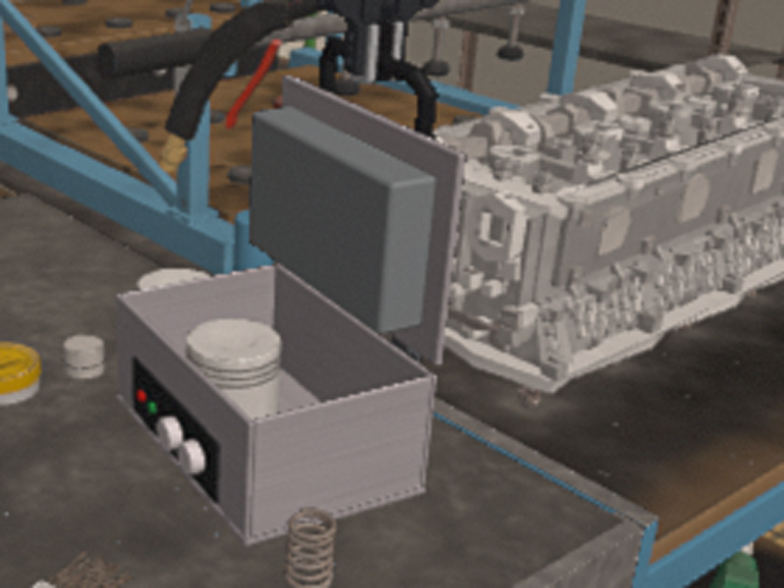

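The scene crop shows the lid just about upright with the handle held, and the loose parts untouched. The hinge estimate puts it at ≈1.57, so it needs about 0.033 m more.

>>> jog_arm([
  {"gripper": 0.05,"offset": [0,0.0033,0],"rotation": [0,0,0]},
  {"gripper": 0.05,"offset": [0,0.0033,0.0001],"rotation": [0,0,0]},
  {"gripper": 0.05,"offset": [0,0.0033,0.0002],"rotation": [0,0,0]},
  {"gripper": 0.05,"offset": [0,0.0033,0.0002],"rotation": [0,0,0]},
  {"gripper": 0.05,"offset": [0,0.0033,0.0003],"rotation": [0,0,0]},
  {"gripper": 0.05,"offset": [0,0.0033,0.0004],"rotation": [0,0,0]},
  {"gripper": 0.05,"offset": [0,0.0033,0.0004],"rotation": [0,0,0]},
  {"gripper": 0.05,"offset": [0,0.0033,0.0005],"rotation": [0,0,0]},
  {"gripper": 0.05,"offset": [0,0.0025,0.0004],"rotation": [0,0,0]},
  {"gripper": 0.05,"offset": [0,0.0015,0.0003],"rotation": [0,0,0]},
  {"gripper": 0.05,"offset": [0,0.001,0.0002],"rotation": [0,0,0]},
  {"gripper": 0.05,"offset": [0,0,0],"rotation": [0,0,0]},
  {"gripper": 0.05,"offset": [0,0,0],"rotation": [0,0,0]},
  {"gripper": 0.05,"offset": [0,0,0],"rotation": [0,0,0]},
])

```text
clock: 15.4
position: [0.6493, -0.0671, 0.277]
ee_rot: [0.769, 0.639, 0.0, 0.0]
ft_force: [-2.2, -4.5, 2.9]
grip_width: 0.12
grasp_force: 52.7
```

Run:
```python
from workcell import manip, imaging
from h import *
o=manip.get_obs(); p=o["position"]; print(p,o["ft_force"]); a=np.radians(-10.4)
s=p[0]*np.cos(a)+p[1]*np.sin(a); print("theta from s",np.pi/2+np.arcsin((s-.6204)/.172))
im=imaging.camera("scene")[90:230,275:415]
im=cv2.resize(im,None,fx=4.2,fy=4.2,interpolation=cv2.INTER_CUBIC); cv2.imwrite("pics/s4.png",im)
c,sn=np.cos(a),np.sin(a); M=P("scene"); h=np.array([.6200,-.0614,.102])
for t in(1.70,1.76,1.82):
  for l in((-.14,-.101,0),(-.14,-.101,-.006),(-.14,.101,-.006),(-.002,-.101,0)):
    x=l[0]*np.cos(t)+l[2]*np.sin(t); z=-l[0]*np.sin(t)+l[2]*np.cos(t)
    w=h+[c*x-sn*l[1],sn*x+c*l[1],z]; q=M@[*w,1]; q=q[:2]/q[2]
    print(t,l,np.round((q-[275,90]+.5)*4.2-.5,1))
```

```text
[ 0.64933805 -0.0671144   0.27698281] [-2.20237128 -4.45525329  2.94977457]
theta from s 1.7483901280683016
1.7 (-0.14, -0.101, 0) [489.2 227. ]
1.7 (-0.14, -0.101, -0.006) [477.3 227.1]
1.7 (-0.14, 0.101, -0.006) [201.6 108.3]
1.7 (-0.002, -0.101, 0) [415.  547.8]
1.76 (-0.14, -0.101, 0) [505.6 227.4]
1.76 (-0.14, -0.101, -0.006) [494.  226.6]
1.76 (-0.14, 0.101, -0.006) [216.4 108.5]
1.76 (-0.002, -0.101, 0) [415.2 547.8]
1.82 (-0.14, -0.101, 0) [521.4 229.2]
1.82 (-0.14, -0.101, -0.006) [510.3 227.5]
1.82 (-0.14, 0.101, -0.006) [230.8 109.8]
1.82 (-0.002, -0.101, 0) [415.4 547.8]
```

View pics/s4.png

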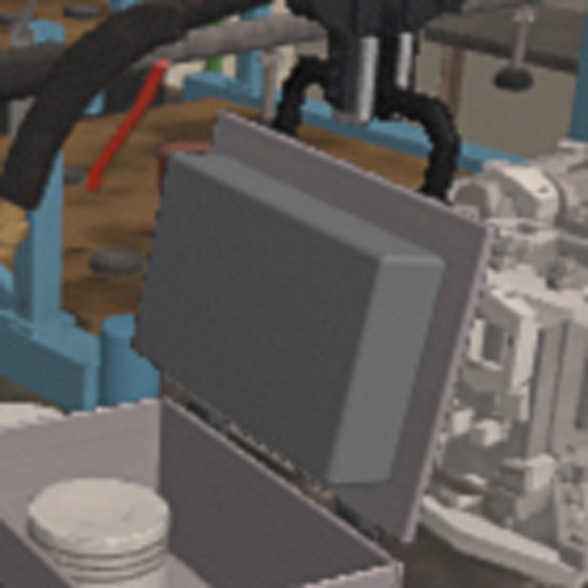

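The scene crop (×4.2) shows the plate's free corners at (217,112) and (491,226). The model puts that at ≈1.72–1.76, and the TCP gives 1.748. I'll move on 2 mm and hold.

>>> jog_arm([
  {"gripper": 0.05,"offset": [0,0.001,0.0003],"rotation": [0,0,0]},
  {"gripper": 0.05,"offset": [0,0.001,0.0003],"rotation": [0,0,0]},
  {"gripper": 0.05,"offset": [0,0,0],"rotation": [0,0,0]},
  {"gripper": 0.05,"offset": [0,0,0],"rotation": [0,0,0]},
  {"gripper": 0.05,"offset": [0,0,0],"rotation": [0,0,0]},
  {"gripper": 0.05,"offset": [0,0,0],"rotation": [0,0,0]},
  {"gripper": 0.05,"offset": [0,0,0],"rotation": [0,0,0]},
])

```text
clock: 16.15
position: [0.6513, -0.0675, 0.2766]
ee_rot: [0.769, 0.639, 0.0, 0.0]
ft_force: [-2.3, -4.0, 5.5]
grip_width: 0.114
grasp_force: 52.8
```

Run:
```python
from workcell import manip, workorder
o=manip.get_obs(); print(o["position"],o["ft_force"],abs(o["joint_velocities"]).max(),o["grasp_force"])
print(workorder.hand_in())
```

```text
[ 0.65134627 -0.06748711  0.27657363] [-2.31759266 -4.00258461  5.51150209] 0.0011167759095690201 52.773789167404175
the job is handed in; nothing more can be done
None
```

The lid is held still at about 1.76 rad, its balance point (estimated to roughly ±0.03 rad), with the gripper closed on the handle at about 53 N; no loose part was touched as far as the views show, and the job was handed in at about 16 s.

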